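# Pack the test train into the stock tray in running order

## Robot

A 6-joint arm with a two-finger parallel gripper is mounted at the origin on the work surface. World frame = base frame: x ahead of the robot, y to its left, z up, the work surface at z = 0. Lengths are in m, angles in rad, forces in N, time in s.
With the tool pointing down it reaches from about 0.35 to 0.85 m from the base axis. Payload 8.1 kg.
Tool frame: the origin (TCP) lies midway between the tips of the shut fingers; the grasp point (between the pads) lies robot.grip_depth behind it (robot.grip_depth is the distance from the TCP to the grasp point, in m); z points along the fingers, y is the line along which they close (so a half turn about z gives the same grasp; the last joint's range is limited). The gripper opens to 93 mm and grips with 3 to 60 N. Pads are 15 mm wide; open, the fingers measure 128 mm over their backs; the gripper's body (75 mm by 188 mm) begins 65 mm behind the grasp point.
Start: joints at [1.086, 0.13, 1.488, -0, 1.523, -0.085], TCP at [0.234, 0.553, 0.219] pointing down, gripper open.
Joint ranges: [-2.96, 2.96], [-0.89, 2.26], [0.02, 2.5], [-1.34, 4.48], [0, 2.73], [-2.66, 2.66]. Speed limits (rad/s): [2.39, 2.39, 2.79, 3.14, 3.14, 3.14].

## Interface

Orientations are given as a rotation vector (axis times angle).
In Python, from plant import robot gives the robot as it stands.
- The arm moves only by the tool carry_out, never from a script. Its argument "rows" is a list of rows, each a list of 6 numbers: the shift along the tool's x, y, z in m, then the turn, a rotation vector about the tool's x, y, z in degrees. A call has 1 to 12 rows; each row is the pose to reach, as a shift and turn from the pose commanded when the call began, along the tool's axes at that moment; what a row does not reach only later rows make up. A row lasts 1/8 s, in which the tool goes at most 62.5 mm and 10.7 degrees, less where a joint would pass 70% of its speed; a pose out of reach is approached as far as the arm can. A call with a gripper value outside its range is refused whole. "jaw" is the closure in counts, from 0 (fully open) to 255 (shut), set as the call begins (left out, the last holds). The fingers move at their own pace and stop on an object; "force" is the grip in N (left out, the last holds). Time passes only in rows, so rows that repeat a pose let the fingers close. It gives the time, the measured TCP pose, the force, the opening and the grip force at its end, in the units of the state.
- robot.read_state(): the state, without advancing time (a new reading comes with each control period).
- robot.read_camera(name): name is "side" or "top"; returns the picture (420x560x3 uint8, red, green, blue); there is no depth.
- robot.camera_model(name): a dict with "fx", "fy", "cx", "cy" (pixels), "dist" ([k1, k2, p1, p2, k3] as OpenCV has them; the pictures are not rectified), "R" (3x3) and "t" (3): a world point X has camera coordinates R X + t. Camera axes: x right, y down, z forward; pixel columns grow to the right and rows downward; lengths in m; the calibration is good to about 2 mm. A picture is of the moment at which its call begins. camera_model takes no time and is no camera call.
- robot.close_job(): hands the job in; it is judged then, once.
Trained networks look in the newest picture that a camera, given by its name, has taken for a name from the list of things; names that differ only in an ending like _2 or _b are one class to them, and where a whole thing is asked for, a point or a joint stands for the part that bears it (a point fixed in the world has none). Each returns a list of dicts, best first, with "conf" (0 to 1); they miss things now and then, are a little off and sometimes report something else, mostly with a low value. They report only what shows in the picture. A call takes as long as a camera call. They do not tell look-alikes from the thing itself.
- robot.outline_of(camera, target): "pixels" (420x560 bool, what is visible of it) and "pixel" ([column, row] in pixels, amid what is visible of it).
The state is a dict: "t": time; "q": joint angles; "dq": joint speeds; "joint_torque": joint torques, N m; "tool_pos": TCP position; "orientation": TCP orientation; "force": force on the tool from outside, world axes, zero at the start; "wrist_torque": the same for the moment, N m; "opening": finger opening in m; "gripper_force": force on a finger pad.
Only numpy, scipy, OpenCV 4.12 (cv2) and the standard library are available. Lean on these libraries where they do the work, as an engineer would, in place of code of your own. Each camera call takes 0.05 s, during which the arm holds its last target. There are 200 camera calls.

## Task

The test run is over: pack the four model wagons from the test track into the stock tray in the same order as they stand on the track, one to a compartment, with the wagon that stands nearest the buffer stop in the compartment at the tray's red end. Stand each wagon gently on its wheels, flat on the floor of its compartment, never dropping it or tipping it over. Leave the paint jar and the model house where they are.

Things in the scene. Friction and masses are not known exactly. Their poses are not given: they have to be found in the camera images.
- van: covered goods wagon: brown box body with a white roof. 100 mm long over the buffers, about 60 g. Origin: centre of its underside at the bottom of the wheels (they do not turn), z up, x along its length (both ends alike). Above the 15 mm high underframe: the body, 90 mm long and 32 mm wide (grip across this width at mid-length), top of the roof at 42 mm.
- tank: tank wagon: yellow lying tank with a small dome and two black bands. 100 mm long over the buffers, about 60 g. Origin: centre of its underside at the bottom of the wheels (they do not turn), z up, x along its length (both ends alike). Above the 15 mm high underframe: the tank, 86 mm long, 29 mm in diameter, its axis 28 mm up (grip across it at mid-length), top at 43 mm, dome to 45 mm.
- coal: open wagon: green sides heaped with a fixed black coal load. 100 mm long over the buffers, about 60 g. Origin: centre of its underside at the bottom of the wheels (they do not turn), z up, x along its length (both ends alike). Above the 15 mm high underframe: the body, 90 mm long and 33 mm wide (grip across this width at mid-length), sides up to 35 mm, coal to 39 mm.
- container: flat wagon with one ribbed blue container fixed on it. 100 mm long over the buffers, about 60 g. Origin: centre of its underside at the bottom of the wheels (they do not turn), z up, x along its length (both ends alike). Above the 15 mm high underframe: the container, 70 mm long and 28 mm wide (grip across this width at mid-length), top at 43 mm.
- board: the test track, fixed: a plywood board 540 x 90 x 12 mm carrying four straight track sections end to end in a row, then a red buffer stop with a red and white beam at one end. Origin on the underside, below the middle of the row of sections; x along the track towards the buffer stop, z up. Section centres at x = -162, -54, 54, 162 mm; buffer beam at x = 234 mm, its top 46 mm above the table.
- section_van: the piece of track (grey roadbed 107 x 40 mm with rails) on which the brown van stands at the start, fixed on the board; all four look alike. Origin at the centre of its underside, on the board's top; x along the track towards the buffer stop; rail top 9 mm above the origin (21 mm above the table). It stays there and tells where the wagon stood.
- section_tank: the piece of track (grey roadbed 107 x 40 mm with rails) on which the yellow tank wagon stands at the start, fixed on the board; all four look alike. Origin at the centre of its underside, on the board's top; x along the track towards the buffer stop; rail top 9 mm above the origin (21 mm above the table). It stays there and tells where the wagon stood.
- section_coal: the piece of track (grey roadbed 107 x 40 mm with rails) on which the green coal wagon stands at the start, fixed on the board; all four look alike. Origin at the centre of its underside, on the board's top; x along the track towards the buffer stop; rail top 9 mm above the origin (21 mm above the table). It stays there and tells where the wagon stood.
- section_container: the piece of track (grey roadbed 107 x 40 mm with rails) on which the blue container wagon stands at the start, fixed on the board; all four look alike. Origin at the centre of its underside, on the board's top; x along the track towards the buffer stop; rail top 9 mm above the origin (21 mm above the table). It stays there and tells where the wagon stood.
- tray: stock tray, fixed: plywood, 134 x 286 mm; 4 open compartments in a row, each 118 (along x) x 52 mm, centres at y = 105, 35, -35, -105 mm; a wagon lies along x, either way round. Origin: centre of underside; +y to the red-painted end. Grey floor 6 mm up; dividers (18 mm wide) and ends 14 mm up, long side walls 22 mm up. Wagons side by side leave 37 mm: open fingers only to about 50 mm.
- paint: bystander: small loose paint jar with an orange cap, 34 mm across, 45 mm tall, beyond the tray and track. Origin at the centre of its underside.
- house: bystander: loose model house with a red-brown roof, about 70 x 60 x 63 mm, between the robot and the work. Origin at the centre of its underside.
Mind the look-alikes: they are no part of the job. What is shaped like the tank but pink is not meant.

How it is judged:
By the outcome, as a careful person would: the job done as asked, in the order asked, and still so for the second after the job is handed in, with the robot touching nothing.
It also fails if it takes over 104 s, if anything falls off the work surface, if the arm or the gripper's body presses on something with over 40 N, if the wrist force passes 120 N, or if a joint passes its speed limit or range.

## Working session

There is one attempt and no reset: what is moved stays moved. The work goes in short steps, Python scripts to look and compute and a tool call to move; the robot and the scene stay as the last step left them, time stands still between calls to the robot, and variables do not carry over. Pictures are saved under pics/ and viewed, at most 14 in all, crops included, and the job is handed in when it is done.

Besides the shell and the picture viewer there is one more tool, called after "Request:" as name(argument=value, ...) on one line, values as JSON. carry_out: Moves the arm, as the interface text tells. Its arguments: {"type":"object","properties":{"rows":{"type":"array"},"jaw":{"type":"number"},"force":{"type":"number"}},"required":["rows"]}

```bash
mkdir -p pics; ls; python3 - <<'E'
from plant import robot
import cv2
for n in("top","side"):
    im=robot.read_camera(n); cv2.imwrite(f"pics/{n}0.png",im[:,:,::-1])
    c=robot.camera_model(n); print(n,c)
print(robot.read_state(), robot.grip_depth)
E
```

```text
pics
top {'fx': 480.0136508204279, 'fy': 480.0136508204279, 'cx': 284.49777417440004, 'cy': 217.42294156041845, 'dist': array([-0.02465474,  0.        ,  0.        ,  0.        ,  0.        ]), 'R': array([[-0.00930393, -0.99990323,  0.01034267],
       [-0.98499348,  0.0073816 , -0.17243365],
       [ 0.17234062, -0.01179177, -0.98496683]]), 't': array([0.08356644, 0.54220814, 0.95939657])}
side {'fx': 473.3496269021412, 'fy': 473.3496269021412, 'cx': 276.02927138043947, 'cy': 212.8111935901974, 'dist': array([-0.05565488,  0.        ,  0.        ,  0.        ,  0.        ]), 'R': array([[ 0.98219998, -0.18760086, -0.0094402 ],
       [-0.13856626, -0.68971227, -0.71070133],
       [ 0.12681716,  0.69935893, -0.70343052]]), 't': array([-0.51285353,  0.17857645,  1.00270996])}
{'t': 0.1, 'q': array([ 1.08559637e+00,  1.31108625e-01,  1.48913732e+00,  1.23660145e-05,
        1.52300211e+00, -8.53692258e-02]), 'dq': array([ 0.00019718, -0.00190449, -0.00210399, -0.00152143,  0.00194222,
       -0.00076673]), 'joint_torque': array([ 9.54916504e-04, -5.61339426e+01, -4.93097091e+01,  7.69565580e-02,
        2.90477212e-02, -8.43560179e-05]), 'tool_pos': array([0.2332807 , 0.5522484 , 0.21769677]), 'orientation': array([-6.23783376e-01, -3.07855340e+00,  2.48935978e-03]), 'force': array([-0.68216544,  0.17797155,  0.43892981]), 'wrist_torque': array([0.02941264, 0.02383967, 0.00912377]), 'gripper_force': 0.0, 'opening': 0.09302556461993071} 0.0188
```

View pics/top0.png

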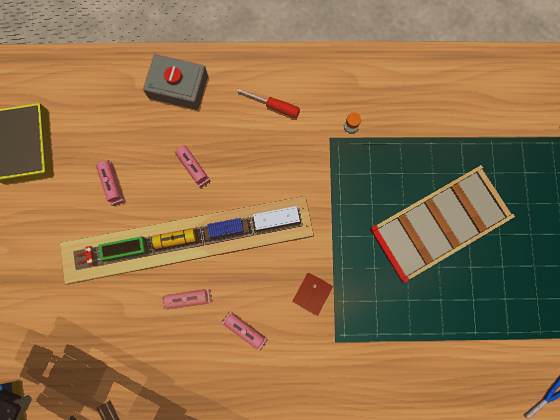

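View pics/side0.png

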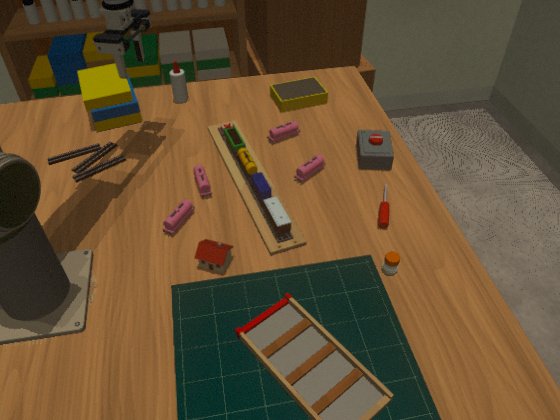

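The top view shows the buffer stop at the left (85,256), then green coal (123,248), yellow tank (175,238), blue container (225,228) and white-roofed van (276,218). The tray's red end is its left end (390,255). Next I'll measure the poses by fitting outlines.

```bash
cat > h.py <<'E'
import numpy as np, cv2
from plant import robot
from scipy.optimize import minimize
from scipy.spatial.transform import Rotation as Ro
CM={n:robot.camera_model(n) for n in("top","side")}
def proj(n,P):
    c=CM[n]; K=np.array([[c['fx'],0,c['cx']],[0,c['fy'],c['cy']],[0,0,1.]])
    return cv2.projectPoints(np.float64(P),cv2.Rodrigues(c['R'])[0],c['t'],K,c['dist'])[0][:,0]
def unproj(n,px,z):
    c=CM[n]; K=np.array([[c['fx'],0,c['cx']],[0,c['fy'],c['cy']],[0,0,1.]])
    u=cv2.undistortPoints(np.float64(px).reshape(-1,1,2),K,c['dist'])[:,0]
    d=np.c_[u,np.ones(len(u))]@c['R']; o=-c['R'].T@c['t']
    return (o+d*((z-o[2])/d[:,2])[:,None])[:,:2]
def box(l,w,z0,z1): return [[sx*l/2,sy*w/2,z] for sx in(1,-1) for sy in(1,-1) for z in(z0,z1)]
U=box(.1,.028,.002,.015)
SH={'van':U+box(.09,.032,.015,.040)+box(.09,.02,.015,.042),'tank':U+box(.086,.029,.026,.030)+box(.086,.012,.015,.043),
'coal':U+box(.09,.033,.015,.035),'container':U+box(.07,.028,.015,.043),
'tray':box(.134,.286,0,.022),'board':box(.54,.09,0,.012)}
def hullmask(n,S,x,y,a,z):
    c,s=np.cos(a),np.sin(a);P=np.array(S)@np.array([[c,s,0],[-s,c,0],[0,0,1]])+[x,y,z]
    S4=4; h=cv2.convexHull(np.float32(proj(n,P)))
    m=np.zeros((420,560),np.uint8); cv2.fillConvexPoly(m,np.int32(np.round(h*16)),255,cv2.LINE_AA,4); return m/255.
def fit(name,x0,z,cams=("top","side"),masks=None):
    M={}
    for n in cams:
        r=robot.outline_of(n,name)
        if r: M[n]=r[0]['pixels'].astype(float)
    def f(p):
        e=0
        for n,m in M.items():
            g=hullmask(n,SH[name],p[0],p[1],p[2],z); e+=1-np.minimum(m,g).sum()/np.maximum(m,g).sum()
        return e
    best=min((minimize(f,x0,method='Nelder-Mead',options=dict(initial_simplex=np.array(x0)+np.array([[0,0,0],[s*.01,0,0],[0,s*.01,0],[0,0,s*.1]]))) for s in(1,-1)),key=lambda r:r.fun)
    return best.x,best.fun,list(M)
def moves(wps):
    "wps: list of (x,y,z,yaw) ; prints shift (mm) in current tool axes and turn"
    s=robot.read_state(); R=Ro.from_rotvec(s['orientation'])
    for x,y,z,t in wps:
        # tool z down, tool y axis along angle t
        yv=np.array([np.cos(t),np.sin(t),0]); zv=np.array([0,0,-1.]); G=Ro.from_matrix(np.c_[np.cross(yv,zv),yv,zv])
        c=[(R.inv()*q*Ro.identity()) for q in (G,G*Ro.from_rotvec([0,0,np.pi]))]
        rv=min((q.as_rotvec(degrees=True) for q in c),key=np.linalg.norm)
        print(np.round(R.inv().apply(np.array([x,y,z])-s['tool_pos']),4),np.round(rv,1), 'other', round(np.degrees(max(c,key=lambda q:q.magnitude()).as_rotvec()[2])))
E
python3 - <<'E'
from h import *
for n in("top","side"): robot.read_camera(n)
tr=unproj('top',[[483,168],[514,216],[405,281],[372,229]],.022); print(tr)
print('buf',unproj('top',[[85,256],[62,243],[313,236]],.03))
for k,p in dict(coal=(123,248),tank=(175,238),container=(225,228),van=(276,218)).items():
    w=unproj('top',[p],.055)[0]; print(k,w,*fit(k,[w[0],w[1],-1.75+np.pi],.021))
print(fit('board',[.5,.3,np.pi/2],0))
c=tr.mean(0);d=tr[[2,3]].mean(0)-c; print(fit('tray',[c[0],c[1],np.arctan2(d[1],d[0])-np.pi/2],0))
for n in('paint','house'):
    for r in robot.outline_of('top',n)[:1]: print(n,r['pixel'],unproj('top',[r['pixel']],.03))
E
```

```text
[[ 0.65467519 -0.3605103 ]
 [ 0.54660892 -0.4199246 ]
 [ 0.40918936 -0.17416184]
 [ 0.52059237 -0.10874495]]
buf [[0.46663986 0.49888379]
 [0.49447604 0.54938422]
 [0.5054049  0.0187976 ]]
coal [0.48015895 0.41143817] [0.4807243  0.41777637 1.75138114] 0.5183255509895424 ['top', 'side']
tank [0.50007968 0.30514559] [0.50472781 0.3182736  1.6856045 ] 1.2335093224419318 ['top', 'side']
container [0.52014603 0.20238157] [0.52214895 0.2043344  1.72705548] 0.5402316383657239 ['top', 'side']
van [0.54034855 0.09677116] [0.54243046 0.09573263 1.77671413] 0.37439177104518073 ['top', 'side']
(array([0.50542896, 0.29075074, 1.75913892]), np.float64(0.9597563173178825), ['top', 'side'])
(array([ 0.53548356, -0.26516519,  0.50652393]), np.float64(0.07926628051225271), ['top', 'side'])
paint [352.0, 125.2] [[ 0.75177146 -0.07243407]]
house [182.4, 245.2] [[0.48798873 0.29454898]]
```

```bash
cat >> h.py <<'E'
W=dict(coal=(.4813,.4161),tank=(.5016,.310),container=(.5219,.204),van=(.5422,.0979))
YG=.19; YT=.5065+np.pi/2
T=dict(coal=(.4846,-.1734),tank=(.5185,-.2346),container=(.5525,-.2958),van=(.5864,-.357))
def draw(im,n,S,*p):
    m=(hullmask(n,S,*p)>.5).astype(np.uint8); cs,_=cv2.findContours(m,0,1)
    return cs
E
python3 - <<'E'
from h import *
out=[]
for n,(a,b,c,d) in dict(top=(60,190,330,290),side=(205,115,305,250)).items():
    im=robot.read_camera(n)[:,:,::-1]; k=3 if n=='top' else 4
    o=cv2.resize(im,None,fx=k,fy=k,interpolation=cv2.INTER_CUBIC)
    for w,p in W.items():
        cs=draw(im,n,SH[w],*p,1.76,.021)
        for q in cs: cv2.polylines(o,[q*k+k//2],True,(0,0,255),1)
    cv2.imwrite(f"pics/ov_{n}.png",o[b*k:d*k,a*k:c*k][:590,:790])
moves([(*W['coal'],.13,YG),(*W['coal'],.033,YG)])
E
```

```text
[-0.2814 -0.0294  0.0887] [ 0.   0.  56.2] other -124
[-0.2814 -0.0294  0.1857] [ 0.   0.  56.2] other -124
```

View pics/ov_top.png

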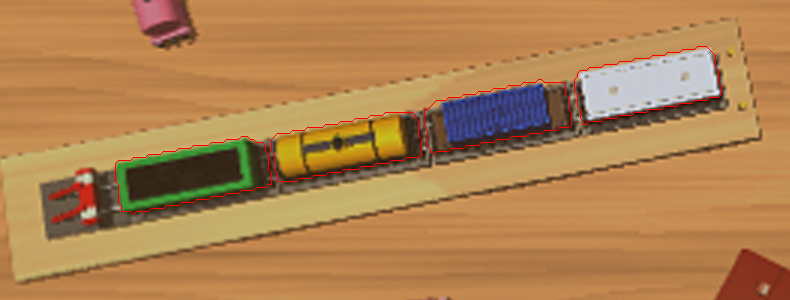

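View pics/ov_side.png

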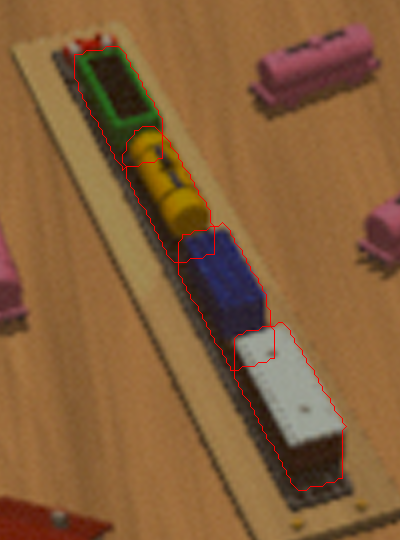

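The overlays match all four wagons to about 2 mm, so I'll go for the coal wagon.

Request:
carry_out(rows=[[-0.05,-0.005,0.01,0,0,10],[-0.1,-0.01,0.03,0,0,20],[-0.15,-0.015,0.05,0,0,30],[-0.2,-0.02,0.06,0,0,40],[-0.25,-0.026,0.08,0,0,50],[-0.2814,-0.0294,0.0887,0,0,56.2],[-0.2814,-0.0294,0.0887,0,0,56.2],[-0.2814,-0.0294,0.0887,0,0,56.2]], jaw=60, force=12)

```text
t: 2.0
tool_pos: [0.4809, 0.4165, 0.1302]
orientation: [-1.999, -2.423, -0.0]
force: [0.5, -0.4, 0.3]
opening: 0.0708
gripper_force: 0.0
```

```bash
python3 - <<'E'
from h import *
s=robot.read_state(); print(s['t'],s['tool_pos'],s['opening'],s['q'])
moves([(*W['coal'],.033,YG)])
E
```

```text
2.0 [0.48090533 0.41649014 0.13016   ] 0.07081968642030476 [6.32918881e-01 2.80922962e-01 1.48007707e+00 4.36960804e-04
 1.38057595e+00 4.41270946e-01]
[-0.0005  0.0003  0.0972] [-0.  -0.   0.1] other -180
```

Request:
carry_out(rows=[[0,0,0.04,0,0,0],[0,0,0.07,0,0,0],[0,0,0.088,0,0,0],[0,0,0.097,0,0,0],[0,0,0.097,0,0,0]])

```text
t: 2.62
tool_pos: [0.4811, 0.4165, 0.0332]
orientation: [-2.0, -2.423, -0.0]
force: [0.6, -0.9, 0.2]
opening: 0.071
gripper_force: 0.0
```

Request:
carry_out(rows=[[0,0,0,0,0,0],[0,0,0,0,0,0],[0,0,0,0,0,0],[0,0,0,0,0,0],[0,0,0,0,0,0],[0,0,0,0,0,0],[0,0,-0.01,0,0,0],[0,0,-0.04,0,0,0],[0,0,-0.08,0,0,0],[0,0,-0.12,0,0,0],[0,0,-0.12,0,0,0]], jaw=255, force=12)

```text
t: 4.0
tool_pos: [0.4836, 0.4179, 0.1586]
orientation: [1.999, 2.421, 0.013]
force: [-0.8, -0.8, -0.9]
opening: 0.033
gripper_force: 12.0
```

```bash
python3 - <<'E'
from h import *
s=robot.read_state(); print(s['t'],s['tool_pos'],s['opening'],s['q'])
moves([(*T['coal'],.12,YT),(*T['coal'],.018,YT)])
im=robot.read_camera('side'); cv2.imwrite('pics/s1.png',cv2.resize(im[60:260,150:350,::-1],None,fx=2.5,fy=2.5))
E
```

```text
4.0 [0.48364374 0.41790707 0.15863905] 0.03301068145395064 [6.32391011e-01 2.59349863e-01 1.45247261e+00 5.62772728e-05
 1.42122493e+00 4.42183299e-01]
[-0.581  -0.1111  0.0356] [ 0.2 -0.5 71.9] other -108
[-0.5813 -0.1119  0.1376] [ 0.2 -0.5 71.9] other -108
```

View pics/s1.png

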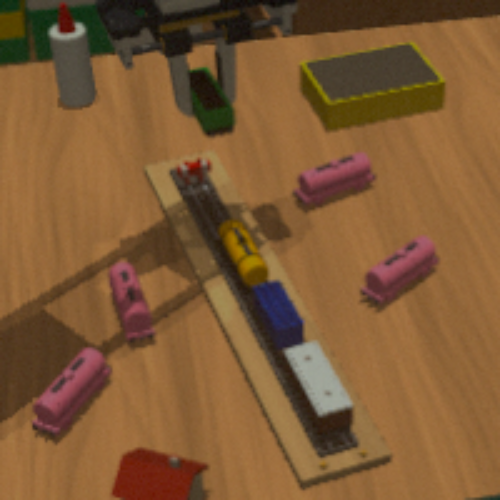

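The side crop shows the coal wagon hanging level between the fingers (210,100), with its section empty. Carrying it to the tray.

Request:
carry_out(rows=[[-0.03,-0.006,0,0,0,4],[-0.08,-0.015,0,0,0,10],[-0.135,-0.026,0,0,0,18],[-0.19,-0.036,0,0,0,25],[-0.245,-0.047,0,0,0,32],[-0.3,-0.058,0,0,0,39],[-0.355,-0.068,0,0,0,46],[-0.41,-0.079,0,0,0,53],[-0.465,-0.089,0.01,0,0,60],[-0.52,-0.1,0.02,0,0,66],[-0.56,-0.107,0.03,0,0,70],[-0.581,-0.112,0.035,0,0,72]])

```text
t: 5.55
tool_pos: [0.4794, -0.1772, 0.1157]
orientation: [-3.042, -0.777, 0.004]
force: [0.2, 0.0, -0.4]
opening: 0.0332
gripper_force: 12.0
```

Request:
carry_out(rows=[[0,0,0,0,0,0],[0,0,0,0,0,0],[0,0,0,0,0,0]])

```text
t: 5.92
tool_pos: [0.4812, -0.1746, 0.1179]
orientation: [-3.041, -0.786, 0.0]
force: [0.2, -0.2, -0.9]
opening: 0.0329
gripper_force: 12.0
```

```bash
python3 - <<'E'
from h import *
s=robot.read_state(); print(s['t'],s['tool_pos'],s['opening'],s['q'])
moves([(*T['coal'],.018,YT)])
im=robot.read_camera('side'); cv2.imwrite('pics/s2.png',cv2.resize(im[180:420,180:440,::-1],None,fx=2.4,fy=2.4))
E
```

```text
5.925 [ 0.48117623 -0.17457347  0.11789845] 0.032911224686426974 [-4.48374563e-01 -3.64241882e-02  1.84764261e+00  1.99526086e-04
  1.33059342e+00  6.16432914e-01]
[0.0036 0.0007 0.0999] [-0. -0. -0.] other 180
```

View pics/s2.png

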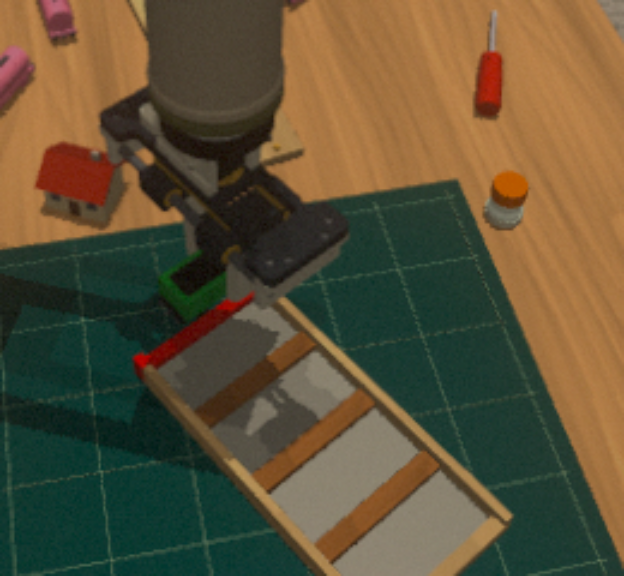

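Request:
carry_out(rows=[[0.003,0.001,0.02,0,0,0],[0.0036,0.0007,0.05,0,0,0],[0.0036,0.0007,0.075,0,0,0],[0.0036,0.0007,0.087,0,0,0],[0.0036,0.0007,0.093,0,0,0],[0.0036,0.0007,0.096,0,0,0],[0.0036,0.0007,0.098,0,0,0],[0.0036,0.0007,0.0985,0,0,0],[0.0036,0.0007,0.099,0,0,0],[0.0036,0.0007,0.099,0,0,0]])

```text
t: 7.22
tool_pos: [0.4847, -0.1746, 0.0191]
orientation: [3.042, 0.784, 0.0]
force: [0.1, -0.9, -1.1]
opening: 0.0329
gripper_force: 12.0
```

Request:
carry_out(rows=[[0,0,0.0004,0,0,0],[0,0,0.0008,0,0,0],[0,0,0.001,0,0,0],[0,0,0.001,0,0,0]])

```text
t: 7.72
tool_pos: [0.4846, -0.1745, 0.0181]
orientation: [3.042, 0.784, 0.0]
force: [-0.8, 0.3, 3.0]
opening: 0.0328
gripper_force: 12.0
```

Contact at TCP z 18.1 mm. Releasing.

Request:
carry_out(rows=[[0,0,0,0,0,0],[0,0,0,0,0,0],[0,0,0,0,0,0],[0,0,0,0,0,0],[0,0,-0.01,0,0,0],[0,0,-0.03,0,0,0],[0,0,-0.07,0,0,0],[0,0,-0.12,0,0,0],[0,0,-0.12,0,0,0],[0,0,-0.12,0,0,0]], jaw=120)

```text
t: 8.98
tool_pos: [0.4847, -0.1745, 0.1382]
orientation: [3.042, 0.784, 0.001]
force: [0.4, 0.5, -1.4]
opening: 0.0497
gripper_force: 0.0
```

```bash
python3 - <<'E'
from h import *
s=robot.read_state(); print(s['t'],s['tool_pos'],s['opening'],s['q'])
moves([(*W['tank'],.13,YG)])
E
```

```text
8.975 [ 0.48466454 -0.17451969  0.1382315 ] 0.049672462816284874 [-4.45173387e-01 -4.76410026e-02  1.81990355e+00 -1.83510766e-05
  1.36860151e+00  6.21357869e-01]
[ 0.2489 -0.416   0.0081] [  0.   0. -72.] other 108
```

Request:
carry_out(rows=[[0.02,-0.034,0,0,0,-6],[0.05,-0.08,0,0,0,-14],[0.078,-0.13,0,0,0,-23],[0.106,-0.178,0,0,0,-31],[0.135,-0.226,0,0,0,-39],[0.164,-0.274,0,0,0,-47],[0.192,-0.322,0,0,0,-56],[0.22,-0.368,0,0,0,-64],[0.24,-0.4,0.005,0,0,-69],[0.249,-0.416,0.008,0,0,-72],[0.249,-0.416,0.008,0,0,-72],[0.249,-0.416,0.008,0,0,-72]], jaw=60)

```text
t: 10.48
tool_pos: [0.5015, 0.3086, 0.1295]
orientation: [-2.003, -2.42, 0.002]
force: [-0.1, -0.4, -0.3]
opening: 0.0713
gripper_force: 0.0
```

Request:
carry_out(rows=[[0,0,0,0,0,0],[0,0,0,0,0,0]])

```text
t: 10.72
tool_pos: [0.502, 0.3092, 0.1303]
orientation: [2.002, 2.42, 0.001]
force: [0.1, -0.0, 0.4]
opening: 0.0712
gripper_force: 0.0
```

```bash
python3 - <<'E'
from h import *
s=robot.read_state(); print(s['t'],s['tool_pos'],s['opening'])
moves([(*W['tank'],.033,YG)])
n='top';im=robot.read_camera(n)[:,:,::-1].copy(); cv2.imwrite('pics/t3.png',cv2.resize(im[130:320,60:560],None,fx=1.6,fy=1.6,interpolation=2))
E
```

```text
10.725 [0.50196536 0.30919087 0.13029332] 0.07120653541349901
[ 0.0009 -0.0003  0.0973] [ 0.  -0.  -0.1] other 180
```

View pics/t3.png

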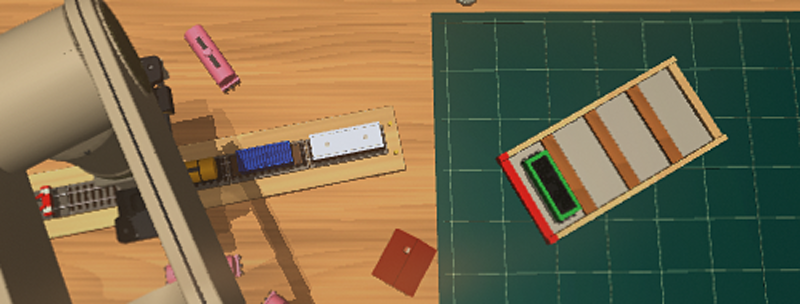

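The top crop shows coal centred in the red-end compartment (553,185). Now the tank.

Request:
carry_out(rows=[[0.001,0,0.04,0,0,0],[0.001,0,0.07,0,0,0],[0.001,0,0.088,0,0,0],[0.001,0,0.0975,0,0,0],[0.001,0,0.0975,0,0,0]])

```text
t: 11.4
tool_pos: [0.5014, 0.311, 0.0324]
orientation: [-2.001, -2.422, 0.0]
force: [0.2, 0.9, 0.3]
opening: 0.0712
gripper_force: 0.0
```

Request:
carry_out(rows=[[0,0,0,0,0,0],[0,0,0,0,0,0],[0,0,0,0,0,0],[0,0,0,0,0,0],[0,0,0,0,0,0],[0,0,0,0,0,0],[0,0,-0.01,0,0,0],[0,0,-0.04,0,0,0],[0,0,-0.08,0,0,0],[0,0,-0.11,0,0,0],[0,0,-0.12,0,0,0],[0,0,-0.12,0,0,0]], jaw=255, force=12)

```text
t: 12.9
tool_pos: [0.5017, 0.3111, 0.1528]
orientation: [2.0, 2.422, 0.001]
force: [-0.6, 0.1, -2.1]
opening: 0.0288
gripper_force: 12.0
```

```bash
python3 - <<'E'
from h import *
moves([(*T['tank'],.12,YT)])
E
```

```text
[-0.5391 -0.0866  0.0326] [ 0.  -0.  71.9] other -108
```

Request:
carry_out(rows=[[-0.03,-0.005,0,0,0,4],[-0.08,-0.013,0,0,0,11],[-0.13,-0.021,0,0,0,18],[-0.18,-0.029,0,0,0,25],[-0.23,-0.037,0,0,0,32],[-0.28,-0.045,0,0,0,39],[-0.33,-0.053,0,0,0,46],[-0.38,-0.061,0,0,0,53],[-0.43,-0.069,0,0,0,60],[-0.48,-0.077,0.01,0,0,66],[-0.52,-0.084,0.02,0,0,70],[-0.539,-0.0866,0.0326,0,0,72]])

```text
t: 14.4
tool_pos: [0.517, -0.2361, 0.1175]
orientation: [-3.042, -0.778, 0.003]
force: [-0.1, 0.3, -1.2]
opening: 0.0284
gripper_force: 12.0
```

Request:
carry_out(rows=[[0,0,0,0,0,0],[0,0,0,0,0,0],[0,0,0,0,0,0],[0,0,0,0,0,0]])

```text
t: 14.9
tool_pos: [0.5187, -0.2339, 0.1204]
orientation: [3.041, 0.786, 0.001]
force: [-0.1, -0.1, -0.5]
opening: 0.0291
gripper_force: 12.0
```

```bash
python3 - <<'E'
from h import *
print(robot.read_state()['tool_pos'],robot.read_state()['force'])
moves([(*T['tank'],.0182,YT)])
E
```

```text
[ 0.51873789 -0.233854    0.12042699] [-0.08885286 -0.11607041 -0.49064486]
[-0.0006  0.0005  0.1022] [ 0. -0. -0.] other 180
```

Request:
carry_out(rows=[[0,0,0.02,0,0,0],[0,0,0.05,0,0,0],[0,0,0.075,0,0,0],[0,0,0.09,0,0,0],[0,0,0.096,0,0,0],[0,0,0.099,0,0,0],[0,0,0.101,0,0,0],[0,0,0.1015,0,0,0],[0,0,0.102,0,0,0],[0,0,0.102,0,0,0]])

```text
t: 16.15
tool_pos: [0.5184, -0.2347, 0.0181]
orientation: [3.042, 0.784, 0.0]
force: [-0.1, -0.5, -0.6]
opening: 0.0287
gripper_force: 12.0
```

Request:
carry_out(rows=[[0,0,0.0003,0,0,0],[0,0,0.0006,0,0,0],[0,0,0.0006,0,0,0],[0,0,0.0006,0,0,0]])

```text
t: 16.65
tool_pos: [0.5183, -0.2346, 0.0175]
orientation: [3.042, 0.784, 0.0]
force: [-1.3, 0.3, 2.7]
opening: 0.0288
gripper_force: 12.0
```

Request:
carry_out(rows=[[0,0,0,0,0,0],[0,0,0,0,0,0],[0,0,0,0,0,0],[0,0,0,0,0,0],[0,0,-0.01,0,0,0],[0,0,-0.03,0,0,0],[0,0,-0.07,0,0,0],[0,0,-0.12,0,0,0],[0,0,-0.12,0,0,0],[0,0,-0.12,0,0,0]], jaw=120)

```text
t: 17.9
tool_pos: [0.5186, -0.2348, 0.1384]
orientation: [3.041, 0.784, 0.002]
force: [0.4, 0.1, -0.8]
opening: 0.049
gripper_force: 0.0
```

```bash
python3 - <<'E'
from h import *
print(robot.read_state()['tool_pos'])
moves([(*W['container'],.13,YG)])
E
```

```text
[ 0.5185723  -0.23479799  0.13837308]
[ 0.2149 -0.3826  0.008 ] [  0.1   0.  -72. ] other 108
```

Request:
carry_out(rows=[[0.02,-0.034,0,0,0,-6],[0.044,-0.078,0,0,0,-14],[0.07,-0.124,0,0,0,-23],[0.095,-0.17,0,0,0,-31],[0.12,-0.214,0,0,0,-40],[0.146,-0.26,0,0,0,-48],[0.171,-0.305,0,0,0,-57],[0.195,-0.348,0,0,0,-65],[0.208,-0.37,0.005,0,0,-70],[0.2149,-0.3826,0.008,0,0,-72],[0.2149,-0.3826,0.008,0,0,-72],[0.2149,-0.3826,0.008,0,0,-72]], jaw=60)

```text
t: 19.4
tool_pos: [0.5215, 0.2031, 0.129]
orientation: [-2.003, -2.42, 0.001]
force: [0.2, 0.8, -0.2]
opening: 0.0713
gripper_force: 0.0
```

Request:
carry_out(rows=[[0,0,0,0,0,0],[0,0,0,0,0,0]])

```text
t: 19.65
tool_pos: [0.5218, 0.2035, 0.1295]
orientation: [2.002, 2.421, 0.0]
force: [-0.5, -0.4, -0.6]
opening: 0.0714
gripper_force: 0.0
```

```bash
python3 - <<'E'
from h import *
print(robot.read_state()['tool_pos'])
moves([(*W['container'],.033,YG)])
n='top';im=robot.read_camera(n)[:,:,::-1].copy(); cv2.imwrite('pics/t4.png',cv2.resize(im[130:320,160:560],None,fx=1.9,fy=1.9,interpolation=2))
E
```

```text
[0.52178997 0.20345968 0.12949673]
[0.0005 0.0002 0.0965] [ 0.   0.  -0.1] other 180
```

View pics/t4.png

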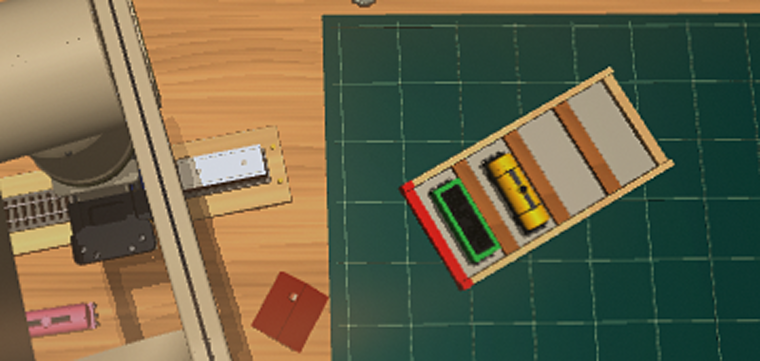

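Coal (465,220) and tank (516,190) stand in the first two compartments. Now the container wagon.

Request:
carry_out(rows=[[0,0,0.04,0,0,0],[0,0,0.07,0,0,0],[0,0,0.088,0,0,0],[0,0,0.0965,0,0,0],[0,0,0.0965,0,0,0]])

```text
t: 20.32
tool_pos: [0.5217, 0.2042, 0.0329]
orientation: [-2.001, -2.422, 0.0]
force: [-0.0, 0.1, -0.6]
opening: 0.0712
gripper_force: 0.0
```

Request:
carry_out(rows=[[0,0,0,0,0,0],[0,0,0,0,0,0],[0,0,0,0,0,0],[0,0,0,0,0,0],[0,0,0,0,0,0],[0,0,0,0,0,0],[0,0,-0.01,0,0,0],[0,0,-0.04,0,0,0],[0,0,-0.08,0,0,0],[0,0,-0.11,0,0,0],[0,0,-0.12,0,0,0],[0,0,-0.12,0,0,0]], jaw=255, force=12)

```text
t: 21.82
tool_pos: [0.5218, 0.2043, 0.1531]
orientation: [2.0, 2.422, 0.001]
force: [-0.7, -0.3, -0.4]
opening: 0.0279
gripper_force: 12.0
```

```bash
python3 - <<'E'
from h import *
moves([(*T['container'],.12,YT)])
E
```

```text
[-0.4969 -0.0644  0.033 ] [ 0.  -0.  71.9] other -108
```

Request:
carry_out(rows=[[-0.03,-0.004,0,0,0,4],[-0.075,-0.01,0,0,0,11],[-0.12,-0.016,0,0,0,18],[-0.165,-0.021,0,0,0,25],[-0.21,-0.027,0,0,0,32],[-0.255,-0.033,0,0,0,39],[-0.3,-0.039,0,0,0,46],[-0.35,-0.045,0,0,0,53],[-0.4,-0.052,0,0,0,60],[-0.445,-0.058,0.01,0,0,66],[-0.48,-0.062,0.02,0,0,70],[-0.497,-0.0644,0.033,0,0,72]])

```text
t: 23.32
tool_pos: [0.5511, -0.2972, 0.1172]
orientation: [-3.042, -0.779, 0.003]
force: [0.4, 1.3, -0.1]
opening: 0.0278
gripper_force: 12.0
```

Request:
carry_out(rows=[[0,0,0,0,0,0],[0,0,0,0,0,0],[0,0,0,0,0,0],[0,0,0,0,0,0]])

```text
t: 23.82
tool_pos: [0.5527, -0.2953, 0.1205]
orientation: [3.041, 0.786, 0.001]
force: [0.2, -0.1, -1.3]
opening: 0.0279
gripper_force: 12.0
```

```bash
python3 - <<'E'
from h import *
print(robot.read_state()['tool_pos'],robot.read_state()['force'])
moves([(*T['container'],.0186,YT)])
E
```

```text
[ 0.55274342 -0.29532758  0.12052547] [ 0.20792763 -0.09714763 -1.32699406]
[-0.0005  0.0002  0.1019] [ 0.1 -0.  -0. ] other 180
```

Request:
carry_out(rows=[[0,0,0.02,0,0,0],[0,0,0.05,0,0,0],[0,0,0.075,0,0,0],[0,0,0.09,0,0,0],[0,0,0.096,0,0,0],[0,0,0.099,0,0,0],[0,0,0.1005,0,0,0],[0,0,0.101,0,0,0],[0,0,0.1015,0,0,0],[0,0,0.1015,0,0,0]])

```text
t: 25.08
tool_pos: [0.5523, -0.2961, 0.0185]
orientation: [3.042, 0.784, 0.0]
force: [-0.4, 0.5, -0.4]
opening: 0.0282
gripper_force: 12.0
```

Request:
carry_out(rows=[[0,0,0.0003,0,0,0],[0,0,0.0006,0,0,0],[0,0,0.0007,0,0,0],[0,0,0.0007,0,0,0]])

```text
t: 25.58
tool_pos: [0.5523, -0.2961, 0.0179]
orientation: [3.042, 0.784, 0.0]
force: [-1.8, -0.0, 4.1]
opening: 0.0279
gripper_force: 12.0
```

Request:
carry_out(rows=[[0,0,0,0,0,0],[0,0,0,0,0,0],[0,0,0,0,0,0],[0,0,0,0,0,0],[0,0,-0.01,0,0,0],[0,0,-0.03,0,0,0],[0,0,-0.07,0,0,0],[0,0,-0.12,0,0,0],[0,0,-0.12,0,0,0],[0,0,-0.12,0,0,0]], jaw=120)

```text
t: 26.82
tool_pos: [0.5525, -0.2963, 0.1388]
orientation: [3.041, 0.783, 0.002]
force: [0.3, 0.4, 0.3]
opening: 0.049
gripper_force: 0.0
```

```bash
python3 - <<'E'
from h import *
print(robot.read_state()['tool_pos'])
moves([(*W['van'],.13,YG)])
E
```

```text
[ 0.55252198 -0.29625068  0.13876004]
[ 0.1814 -0.3501  0.0084] [  0.1   0.  -72. ] other 108
```

Request:
carry_out(rows=[[0.015,-0.028,0,0,0,-6],[0.036,-0.07,0,0,0,-14],[0.058,-0.112,0,0,0,-23],[0.08,-0.155,0,0,0,-31],[0.102,-0.197,0,0,0,-40],[0.124,-0.239,0,0,0,-48],[0.146,-0.281,0,0,0,-57],[0.165,-0.318,0,0,0,-65],[0.175,-0.338,0.005,0,0,-70],[0.1814,-0.3501,0.008,0,0,-72],[0.1814,-0.3501,0.008,0,0,-72],[0.1814,-0.3501,0.008,0,0,-72]], jaw=60)

```text
t: 28.32
tool_pos: [0.5418, 0.0973, 0.1293]
orientation: [-2.003, -2.42, 0.001]
force: [-0.5, -0.1, 0.1]
opening: 0.071
gripper_force: 0.0
```

Request:
carry_out(rows=[[0,0,0,0,0,0],[0,0,0,0,0,0]])

```text
t: 28.58
tool_pos: [0.5421, 0.0975, 0.1297]
orientation: [2.002, 2.421, 0.0]
force: [0.2, -0.1, 0.3]
opening: 0.0713
gripper_force: 0.0
```

```bash
python3 - <<'E'
from h import *
print(robot.read_state()['tool_pos'])
moves([(*W['van'],.033,YG)])
E
```

```text
[0.54206144 0.09746789 0.12972108]
[0.0004 0.0002 0.0967] [ 0.   0.  -0.1] other 180
```

Request:
carry_out(rows=[[0,0,0.04,0,0,0],[0,0,0.07,0,0,0],[0,0,0.088,0,0,0],[0,0,0.0965,0,0,0],[0,0,0.0965,0,0,0]])

```text
t: 29.2
tool_pos: [0.542, 0.0981, 0.0332]
orientation: [-2.001, -2.422, 0.0]
force: [0.7, 0.2, -0.0]
opening: 0.0711
gripper_force: 0.0
```

Request:
carry_out(rows=[[0,0,0,0,0,0],[0,0,0,0,0,0],[0,0,0,0,0,0],[0,0,0,0,0,0],[0,0,0,0,0,0],[0,0,0,0,0,0],[0,0,-0.01,0,0,0],[0,0,-0.04,0,0,0],[0,0,-0.08,0,0,0],[0,0,-0.11,0,0,0],[0,0,-0.12,0,0,0],[0,0,-0.12,0,0,0]], jaw=255, force=12)

```text
t: 30.7
tool_pos: [0.5421, 0.0982, 0.1534]
orientation: [2.0, 2.422, 0.001]
force: [0.3, -0.4, -1.8]
opening: 0.0316
gripper_force: 12.0
```

```bash
python3 - <<'E'
from h import *
moves([(*T['van'],.12,YT)])
E
```

```text
[-0.4553 -0.0426  0.0334] [ 0.1 -0.  71.9] other -108
```

Request:
carry_out(rows=[[-0.025,-0.002,0,0,0,4],[-0.065,-0.006,0,0,0,11],[-0.107,-0.01,0,0,0,18],[-0.15,-0.014,0,0,0,25],[-0.192,-0.018,0,0,0,32],[-0.235,-0.022,0,0,0,39],[-0.278,-0.026,0,0,0,46],[-0.32,-0.03,0,0,0,53],[-0.363,-0.034,0,0,0,60],[-0.405,-0.038,0.01,0,0,66],[-0.438,-0.041,0.02,0,0,70],[-0.455,-0.0426,0.0334,0,0,72]])

```text
t: 32.2
tool_pos: [0.585, -0.3579, 0.1169]
orientation: [-3.041, -0.779, 0.003]
force: [-0.6, 0.6, -1.0]
opening: 0.0321
gripper_force: 12.0
```

Request:
carry_out(rows=[[0,0,0,0,0,0],[0,0,0,0,0,0],[0,0,0,0,0,0],[0,0,0,0,0,0]])

```text
t: 32.7
tool_pos: [0.5866, -0.3561, 0.1206]
orientation: [3.041, 0.785, 0.001]
force: [0.5, 0.1, 0.3]
opening: 0.0321
gripper_force: 12.0
```

```bash
python3 - <<'E'
from h import *
print(robot.read_state()['tool_pos'],robot.read_state()['force'])
moves([(*T['van'],.0188,YT)])
E
```

```text
[ 0.58660327 -0.35609402  0.1205891 ] [0.4989728  0.060288   0.29394925]
[-0.0007  0.0006  0.1018] [ 0.1 -0.  -0.1] other 180
```

Request:
carry_out(rows=[[0,0,0.02,0,0,0],[0,0,0.05,0,0,0],[0,0,0.075,0,0,0],[0,0,0.09,0,0,0],[0,0,0.096,0,0,0],[0,0,0.099,0,0,0],[0,0,0.1005,0,0,0],[0,0,0.101,0,0,0],[0,0,0.1013,0,0,0],[0,0,0.1013,0,0,0]])

```text
t: 33.95
tool_pos: [0.5861, -0.3568, 0.0186]
orientation: [3.042, 0.784, 0.0]
force: [-0.5, -0.6, -0.1]
opening: 0.0318
gripper_force: 12.0
```

Request:
carry_out(rows=[[0,0,0.0003,0,0,0],[0,0,0.0006,0,0,0],[0,0,0.0007,0,0,0],[0,0,0.0007,0,0,0]])

```text
t: 34.45
tool_pos: [0.5861, -0.3568, 0.0182]
orientation: [3.042, 0.784, 0.0]
force: [-1.7, 1.8, 5.0]
opening: 0.0323
gripper_force: 12.0
```

Contact. Release, go up, and back away to the side for a clear view.

Request:
carry_out(rows=[[0,0,0,0,0,0],[0,0,0,0,0,0],[0,0,0,0,0,0],[0,0,0,0,0,0],[0,0,-0.01,0,0,0],[0,0,-0.03,0,0,0],[0,0,-0.07,0,0,0],[0,0,-0.12,0,0,0],[0,0,-0.16,0,0,0],[0,0,-0.16,0,0,0]], jaw=120)

```text
t: 35.7
tool_pos: [0.5888, -0.3587, 0.1856]
orientation: [3.034, 0.782, 0.011]
force: [-0.3, -0.0, -0.5]
opening: 0.049
gripper_force: 0.0
```

Request:
carry_out(rows=[[0.02,-0.03,0,0,0,0],[0.04,-0.07,0,0,0,-5],[0.07,-0.11,0,0,0,-15],[0.09,-0.15,0,0,0,-25],[0.11,-0.2,0,0,0,-35],[0.13,-0.24,0,0,0,-45],[0.15,-0.29,0,0,0,-55],[0.16,-0.33,0,0,0,-62],[0.17,-0.38,0,0,0,-68],[0.17,-0.42,0,0,0,-72],[0.17,-0.42,0,0,0,-72],[0.17,-0.42,0,0,0,-72]])

```text
t: 37.2
tool_pos: [0.532, 0.0929, 0.1778]
orientation: [2.001, 2.422, -0.0]
force: [0.1, 0.1, 0.8]
opening: 0.0489
gripper_force: 0.0
```

```bash
python3 - <<'E'
from h import *
a=robot.read_camera('top')[120:330,300:560,::-1]; b=robot.read_camera('side')[200:420,180:440,::-1]
cv2.imwrite('pics/end.png',np.hstack([cv2.resize(a,(400,323)),cv2.resize(b,(400,323))]))
print(robot.read_state()['t'],robot.read_state()['tool_pos'])
E
```

```text
37.3 [0.53224864 0.09222532 0.17769334]
```

View pics/end.png

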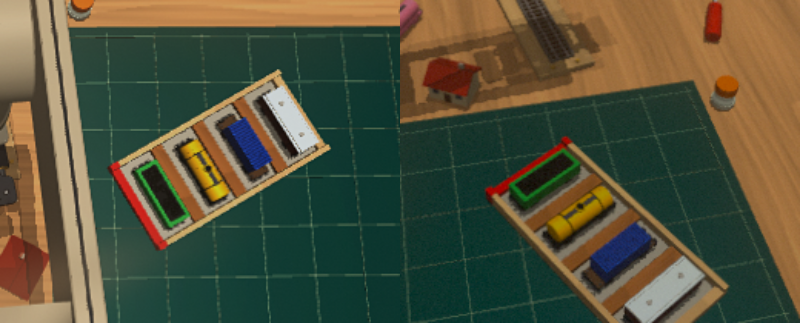

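Both views show coal, tank, container and van upright in their compartments, in that order from the red end. The house and the jar have not moved.

```bash
python3 -c "
from plant import robot
print(robot.close_job())"
```

```text
the job is handed in; nothing more can be done
None
```

The job is handed in at about 37 s of the 104 s allowed: coal, tank, container and van stand upright in the tray in that order from the red end, and the paint jar and house are untouched.

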